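Stopper the flask and close its hinged jacket

ROBOT

A 7-joint arm with a two-finger parallel gripper is mounted at the origin on the work surface. World frame = base frame: x ahead of the robot, y to its left, z up, the work surface at z = 0. Lengths are in m, angles in rad, forces in N, time in s.
With the tool pointing down it reaches from about 0.35 to 0.9 m from the base axis. Payload 19.9 kg.
Tool frame: the origin (TCP) lies at the very end of the fingers, on their centre line; the grasp point (between the pads) lies arm.grip_depth behind it (arm.grip_depth is the distance from the TCP to the grasp point, in m); z points along the fingers, y is the line along which they close (so a half turn about z gives the same grasp; the last joint's range is limited). The gripper opens to 85 mm and grips with 20 to 120 N. Pads are 22 mm wide; open, the fingers measure 114 mm over their backs; the gripper's body (76 mm by 85 mm) begins 54 mm behind the grasp point. The pads swing forward as they close: fully open they stand 13 mm farther back than shut.
Start: joints at [-1.234, 0.417, -0.01, 1.614, 0.005, 1.111, -0.053], TCP at [0.231, 0.581, 0.231] pointing down, gripper open.
Joint ranges: [-2.81, 2.81], [-0.39, 2.02], [-1.27, 1.25], [0.06, 2.57], [-1.19, 4.33], [0.19, 2], [-2.82, 2.82]. Speed limits (rad/s): [1.89, 1.89, 2.39, 2.39, 3.01, 3.01, 3.01].

INTERFACE

Orientations are given as a 3x3 rotation matrix whose columns are the frame's x, y, z axes.
In Python, from plant import monitor, cams, arm, search_frame, mark_of gives the robot as it stands. The module is installed in compiled form; this text tells all that it offers.
- The arm moves only by the tool send_rows, never from a script. Its argument "steps" is a list of rows, each a list of 4 numbers: the shift along the world's x, y, z normalised to -1 to 1, where 1 is 0.05 m, then the turn about the world's z normalised to -1 to 1, where 1 is 0.12 rad. A call has 1 to 20 rows; each row shifts and turns the commanded pose from where the row before left it; what a row does not reach is not made up. A row lasts 1/8 s, in which the tool goes at most 62.5 mm and 10.7 degrees, less where a joint would pass 70% of its speed; a pose out of reach is approached as far as the arm can. A call with a number of a shift or a turn outside -1 to 1 is refused whole. A call with a gripper value outside its range is refused whole. "fingers" is the closure, from -1 (fully open) to 1 (shut), set as the call begins (left out, the last holds). The fingers move at their own pace and stop on an object; the grip force is fixed at half the most. Time passes only in rows, so rows that do not move let the fingers close. It gives the time, the measured TCP pose, the force, the opening and the grip force at its end, in the units of the state.
- monitor.get_obs(): the state, without advancing time (a new reading comes with each control period).
- cams.grab_frame(name): name is "scene" or "top"; returns a dict with "image" (400x640x3 uint8, red, green, blue), "intrinsics" (3x3 intrinsics, pixels), "R" (3x3) and "t" (3): a world point X has camera coordinates R X + t. Camera axes: x right, y down, z forward; pixel columns grow to the right and rows downward; lengths in m; the calibration is good to about 2 mm. A picture is of the moment at which its call begins. There is no depth.
- arm.finish_job(): hands the job in; it is judged then, once.
Trained networks look in a picture, given as the dict that the camera call returned (one of the last four; its "shot" number tells which), for a name from the list of things; names that differ only in an ending like _2 or _b are one class to them, and where a whole thing is asked for, a point or a joint stands for the part that bears it (a point fixed in the world has none). Each returns a list of dicts, best first, with "p" (0 to 1); they miss things now and then, are a little off and sometimes report something else, mostly with a low value. They report only what shows in the picture. A call takes as long as a camera call. They do not tell look-alikes from the thing itself.
- search_frame(target, picture): "xy" ([column, row] as shares, 0 to 1, of the picture: columns of its width, rows of its height, amid what is visible of it).
- mark_of(target, picture): "xy" ([column, row] as shares, 0 to 1, of the picture: columns of its width, rows of its height: a listed point, or the origin of a listed thing).
The state is a dict: "time_s": time; "joint_pos": joint angles; "joint_vel": joint speeds; "joint_efforts": joint torques, N m; "tool_pos": TCP position; "ee_rot": TCP orientation; "ft_force": force on the tool from outside, world axes, zero at the start; "wrist_torque": the same for the moment, N m; "opening": finger opening in m; "finger_force": force on a finger pad.
Only numpy, scipy, OpenCV 4.12 (cv2) and the standard library are available. Lean on these libraries where they do the work, as an engineer would, in place of code of your own. Each camera call takes 0.05 s, during which the arm holds its last target. There are 200 camera calls.

TASK

Take the stopper from its stand and set it gently into the neck of the glass flask until it is fully home and let go of it; then push both hinged halves of the grey jacket shut around the flask so that their edges meet without a gap. Keep the flask standing in its well and leave the other things on the bench where they are.

Things in the scene. Friction and masses are not known exactly. Their poses are not given: they have to be found in the camera images.
- dock: Dark steel base plate fixed to the bench, 156 x 150 x 20 mm; origin at the centre of its underside on the bench, x axis from the hinge towards the jacket's mouth, z up. On its top, centred, a grey ring 10 mm high (89 mm inside diameter) is the well in which the flask stands.
- dock_hinge (a point): Point on the common vertical hinge axis of the two jacket halves, 65 mm from the dock's centre towards its -x, 75 mm above the bench; a steel post 12 mm in diameter and 128 mm high over the bench stands there.
- half_left (a joint): Grey jacket half on the dock's +y side, turning about the hinge post; rad, 0 shut (firm stop), grows as it swings out to +y, up to 1.4; stays where left. Shut: box shell, open towards the centre plane, 130 mm from hinge to mouth, 60 mm wide, 22 to 124 mm above the bench, walls and roof 5 mm. Roof half notch 20 x 40 mm round the flask's axis. Lip 6 mm thick, 13 mm out, along the mouth edge.
- half_right (a joint): The mirror image on the dock's -y side: 0 closed, growing as it swings out to the dock's -y, at most 1.4; same sizes and friction.
- half_left_push (a point): Point on the outer face of the left half's flat side wall, 110 mm from the hinge along the wall and 60 mm out from the parting plane, 90 mm above the bench; pushing here towards the inside closes the half. Axes: x along the wall from hinge to mouth, y square to the wall, pointing outward.
- half_right_push (a point): The same point on the right half's side wall. Axes: x along the wall from hinge to mouth, y square to the wall, pointing inward (outward is -y).
- flask: Clear glass conical flask standing loose in the well between the jacket halves: 84 mm base diameter, 85 mm high, neck 45 mm outside and 37 mm inside diameter, straight for its top 35 mm. Origin at the centre of its underside (20 mm above the bench), z up along its axis; the rim is at z = 85 mm.
- stopper: Tapered stopper, 70 mm long, upright in the stand. Origin: centre of its small lower end, z up. Dark taper, diameter 27 mm (z=0) to 34 mm (z=30); dark flange, diameter 50, z 30 to 36; round white knob, diameter 28, z 36 to 70, to grip from above. Home: flange on the flask's rim, origin 55 mm above the flask's; the jacket's roof then passes over the flange, the knob stands in its notch.
- stand: White stopper stand fixed to the bench, 76 x 76 x 40 mm with a 38 mm hole, 34 mm deep, holding the stopper; the flange rests on its top. Origin at the centre of its underside. It is either left or right of the jacket.
- beaker: Bystander: open glass beaker, 72 mm in diameter, 90 mm high; origin at the centre of its underside. It is on the other side from the stand.
- bottle: Bystander: glass bottle with a blue cap, 70 mm in diameter, 150 mm high, far left; origin at the centre of its underside.
- tuberack: Bystander: orange tube rack, 85 x 120 x 50 mm, far right; origin at the centre of its underside.
Not all that is in view belongs to the job. Of the things shaped like the dock, the steel one is meant.

How it is judged:
On the way, in this order (a step that is already met when the one before it is completed fails the run):
1. the stopper sits fully home in the flask's neck and the fingers have let go of it (z of stopper in the frame of flask between 0.05 and 0.058 m and horizontal distance between stopper and flask below 0.006 m and angle between stopper's own z axis and vertical below 0.08 rad and contact force between the fingers and stopper below 0.1 N), for 0.2 s.
2. both jacket halves are shut edge to edge around the stoppered flask (z of stopper in the frame of flask between 0.05 and 0.058 m and horizontal distance between stopper and flask below 0.006 m and angle between stopper's own z axis and vertical below 0.08 rad and value of joint each of half_left, half_right below 0.02 rad), for 0.2 s.
At the end, for the whole second after the job is handed in: Stopper upright (0.08 rad), at rest and home: its origin 50 to 58 mm above the flask's origin, within 6 mm of its axis. Both jacket halves under 0.02 rad, edges meeting. Flask upright (0.05 rad) in its well, within 6 mm of the dock's centre (all of step 2 and linear speed of stopper below 0.02 m/s and horizontal distance between flask and dock below 0.006 m and z of flask in the frame of dock below 0.024 m and angle between flask's own z axis and vertical below 0.05 rad); the robot touches nothing.
It fails at once if the stopper is dropped or thrust into the neck (faster than 0.5 m/s within 40 mm of the flask's axis and less than 50 mm above its home) (horizontal distance between stopper and flask below 0.04 m and z of stopper in the frame of flask below 0.105 m and linear speed of stopper above 0.5 m/s).
It fails at once if the flask is tipped by more than 0.3 rad or lifted out of its well (over 12 mm) (angle between flask's own z axis and vertical above 0.3 rad or z of flask in the frame of dock above 0.032 m).
It fails at once if the beaker, bottle or tube rack is moved by more than 30 mm (distance of any of beaker, bottle, tuberack from where it was at the start of the episode above 0.03 m).
It also fails if it takes over 61 s, if anything falls off the work surface, if the arm or the gripper's body presses on something with over 40 N, if the wrist force passes 120 N, or if a joint passes its speed limit or range.

## Working session

There is one attempt and no reset: what is moved stays moved. The work goes in short steps, Python scripts to look and compute and a tool call to move; the robot and the scene stay as the last step left them, time stands still between calls to the robot, and variables do not carry over. Pictures are saved under pics/ and viewed, at most 10 in all, crops included, and the job is handed in when it is done.

Besides the shell and the picture viewer there is one more tool, called after "Request:" by a JSON object that holds its "op" and its "data". send_rows: Moves the arm, as the interface text tells. Scaled input: -1 to 1 covers 0.05 m each way for a shift and 0.12 rad each way for a turn. Its arguments: {"type":"object","properties":{"steps":{"type":"array"},"fingers":{"type":"number"}},"required":["steps"]}

```bash
mkdir -p pics; cat > h.py <<'E'
import numpy as np, cv2
from plant import monitor, cams, arm, search_frame, mark_of
def ray(f,xy):
    h,w=f["image"].shape[:2]
    p=np.array([xy[0]*w,xy[1]*h,1.]); R=np.array(f["R"]);t=np.array(f["t"])
    d=R.T@np.linalg.solve(np.array(f["intrinsics"]),p); return -R.T@t,d/np.linalg.norm(d)
def atz(f,xy,z):
    o,d=ray(f,xy); return o+d*(z-o[2])/d[2]
def tri(a,b):
    A=0;B=0;
    for o,d in (a,b):
        P=np.eye(3)-np.outer(d,d);A=A+P;B=B+P@o
    return np.linalg.solve(A,B)
def proj(f,X):
    c=np.array(f["R"])@X+np.array(f["t"]);p=np.array(f["intrinsics"])@c;return p[:2]/p[2]
def save(f,n): cv2.imwrite("pics/"+n,f["image"][:,:,::-1])
E
python3 - <<'E'
from h import *
np.set_printoptions(precision=3,suppress=True)
o=monitor.get_obs();print(o["tool_pos"],o["ee_rot"],o["opening"],arm.grip_depth)
F={n:cams.grab_frame(n) for n in("scene","top")}
im=[]
for n,f in F.items():
    save(f,n+"0.png");print(n,-np.array(f["R"]).T@np.array(f["t"]))
zs=dict(dock=0,dock_hinge=.075,half_left_push=.09,half_right_push=.09,flask=.02,stopper=.01,stand=0,beaker=0,bottle=0,tuberack=0)
for k,z in zs.items():
  for n,f in F.items():
    for d in mark_of(k,f)[:3]:
      print(k,n,round(d["p"],2),(np.array(d["xy"])*[640,400]).round(0),atz(f,d["xy"],z))
E
```

```text
[0.231 0.58  0.231] [[-0.929  0.37  -0.   ]
 [ 0.37   0.929 -0.001]
 [-0.    -0.001 -1.   ]] 0.08524613421768344 0.0187
scene [ 0.769 -0.911  0.801]
top [0.279 0.023 1.414]
dock scene 0.96 [202. 268.] [ 0.314 -0.162 -0.   ]
dock scene 0.84 [254. 210.] [0.356 0.086 0.   ]
dock scene 0.78 [341. 251.] [ 0.624 -0.024  0.   ]
dock top 0.88 [383. 275.] [ 0.319 -0.152  0.   ]
dock top 0.74 [268. 114.] [0.804 0.195 0.   ]
dock top 0.69 [297. 262.] [0.353 0.095 0.   ]
dock_hinge scene 0.88 [399. 179.] [0.737 0.22  0.075]
dock_hinge scene 0.79 [321. 221.] [ 0.568 -0.013  0.075]
dock_hinge scene 0.76 [178. 235.] [ 0.255 -0.143  0.075]
dock_hinge top 0.97 [337. 186.] [ 0.564 -0.017  0.075]
dock_hinge top 0.96 [258. 130.] [0.727 0.213 0.075]
dock_hinge top 0.89 [386. 300.] [ 0.253 -0.151  0.075]
half_left_push scene 0.86 [442. 178.] [0.852 0.231 0.09 ]
half_left_push scene 0.84 [346. 195.] [0.612 0.089 0.09 ]
half_left_push scene 0.82 [279. 176.] [0.419 0.137 0.09 ]
half_left_push top 0.97 [247.  82.] [0.868 0.25  0.09 ]
half_left_push top 0.9 [296. 172.] [0.6  0.1  0.09]
half_left_push top 0.78 
[... 599 characters left out ...]
per top 0.35 [338. 168.] [ 0.635 -0.02   0.01 ]
stand scene 0.87 [215. 343.] [ 0.43  -0.357  0.   ]
stand scene 0.7 [324. 221.] [0.555 0.084 0.   ]
stand scene 0.17 [341. 254.] [ 0.625 -0.035 -0.   ]
stand top 0.79 [454. 237.] [ 0.433 -0.363  0.   ]
stand top 0.54 [217. 203.] [0.525 0.338 0.   ]
beaker scene 0.97 [332. 172.] [0.525 0.331 0.   ]
beaker top 0.58 [216. 204.] [0.521 0.339 0.   ]
bottle scene 0.56 [376. 169.] [0.658 0.379 0.   ]
bottle top 0.69 [208. 160.] [0.657 0.372 0.   ]
bottle top 0.4 [213. 202.] [0.528 0.35  0.   ]
tuberack scene 0.93 [346. 370.] [ 0.698 -0.356  0.   ]
tuberack top 0.73 [452. 148.] [ 0.703 -0.368  0.   ]
tuberack top 0.54 [339. 171.] [ 0.627 -0.025  0.   ]
```

View pics/scene0.png

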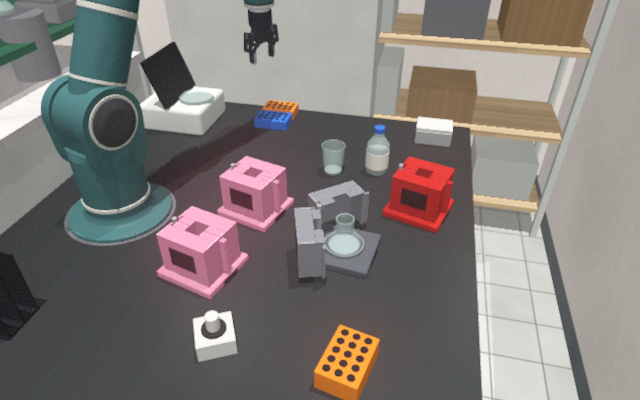

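View pics/top0.png

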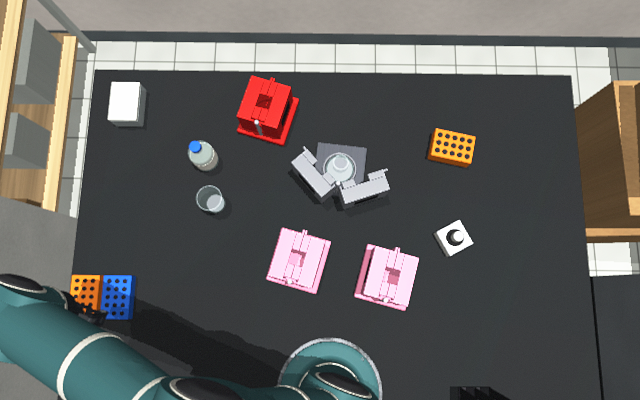

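The things shaped like the dock are pink at scene (200,250), pink at (255,190), red at (420,190) and grey steel with open jacket and flask at (340,245). The last one fits because it's steel and holds the flask. The stopper is in the stand at scene (213,335). I'll confirm with one crop and refine the positions.

```bash
python3 - <<'E'
from h import *
np.set_printoptions(precision=4,suppress=True)
F={n:cams.grab_frame(n) for n in("scene","top")}
a=cv2.resize(F["scene"]["image"][165:295,270:400],(400,400),interpolation=cv2.INTER_CUBIC)
b=cv2.resize(F["top"]["image"][130:230,285:395],(440,400),interpolation=cv2.INTER_CUBIC)
cv2.imwrite("pics/crop1.png",np.hstack([a,b[:,:400]])[:,:,::-1])
g=dict(dock=[.624,-.027,0],dock_hinge=[.566,-.015,.075],half_left_push=[.606,.095,.09],half_right_push=[.539,-.142,.09],flask=[.63,-.028,.02],stopper=[.431,-.35,.01],stand=[.431,-.36,0])
for k,X in g.items():
  r=[]
  for n,f in F.items():
    c=[d for d in mark_of(k,f) if np.linalg.norm(np.array(d["xy"])*[640,400]-proj(f,np.array(X)))<15]
    if c: r.append(ray(f,c[0]["xy"])); print(k,n,c[0]["p"],atz(f,c[0]["xy"],X[2]))
  if len(r)==2: print(k,"TRI",tri(*r))
E
```

```text
dock scene 0.61 [ 0.6312 -0.0265  0.    ]
dock top 0.76 [ 0.625  -0.0335  0.    ]
dock TRI [ 0.6282 -0.0321  0.003 ]
dock_hinge scene 0.98 [ 0.5694 -0.0166  0.075 ]
dock_hinge top 0.8 [ 0.5623 -0.0163  0.075 ]
dock_hinge TRI [ 0.5659 -0.0152  0.0724]
half_left_push scene 0.84 [0.6175 0.0909 0.09  ]
half_left_push top 0.71 [0.5941 0.0947 0.09  ]
half_left_push TRI [0.6065 0.0986 0.08  ]
half_right_push scene 0.64 [ 0.5395 -0.1459  0.09  ]
half_right_push top 0.77 [ 0.5506 -0.1398  0.09  ]
half_right_push TRI [ 0.5448 -0.1422  0.0897]
flask scene 0.75 [ 0.6309 -0.0222  0.02  ]
flask top 0.59 [ 0.6476 -0.0227  0.02  ]
flask TRI [ 0.6386 -0.025   0.0264]
stopper scene 0.64 [ 0.4275 -0.3487  0.01  ]
stopper top 0.74 [ 0.4365 -0.3598  0.01  ]
stopper TRI [ 0.434  -0.357   0.0224]
stand scene 0.88 [ 0.4292 -0.3528  0.    ]
stand top 0.69 [ 0.4306 -0.3643  0.    ]
stand TRI [ 0.4314 -0.3606  0.0098]
```

View pics/crop1.png

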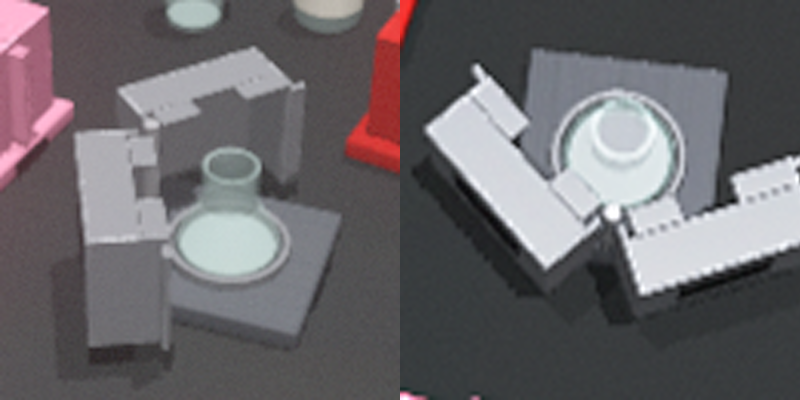

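Request:
{"op": "send_rows", "data": {"steps": [[0.8,-1,0,0.4],[0.8,-1,0,0.4],[0.8,-1,0,0.4],[0.8,-1,0,0.4],[0.8,-1,0,0],[0,-1,0,0],[0,-1,0,0],[0,-1,0,0],[0,-1,0,0],[0,-1,0,0],[0,-1,0,0],[0,-1,0,0],[0,-1,0,0],[0,-1,0,0],[0,-1,0,0],[0,-1,0,0],[0,-1,0,0]], "fingers": -1}}

```text
time_s: 4.03
tool_pos: [0.4263, -0.2649, 0.2315]
ee_rot: [[-0.983, 0.185, 0.001], [0.185, 0.983, -0.0], [-0.001, -0.0, -1.0]]
ft_force: [1.6, 1.4, -1.0]
opening: 0.0853
finger_force: 0.0
```

The crop confirms the steel dock: grey halves open, and the flask's neck at about crop (230,165) in scene and (624,133) in top. I'll now fit the positions from the unobstructed saved pictures.

```bash
python3 - <<'E'
from h import *
np.set_printoptions(precision=4,suppress=True)
import pickle
C={}
for n in("scene","top"):
    f=dict(cams.grab_frame(n)); f["image"]=cv2.imread(f"pics/{n}0.png")[:,:,::-1].copy(); C[n]=f
pickle.dump(C,open("c.pkl","wb"))
for n,f in C.items():
    g=cv2.cvtColor(f["image"],cv2.COLOR_RGB2GRAY)
    c=proj(f,np.array([.43,-.356,.05])).astype(int)
    w=30;x0,y0=c-w
    s=g[y0:y0+2*w,x0:x0+2*w]
    _,b=cv2.threshold(s,120,255,cv2.THRESH_BINARY)
    N,lab,st,ce=cv2.connectedComponentsWithStats(b)
    for i in range(1,N):
        if st[i,4]>15: print(n,"comp",st[i],ce[i]+[x0,y0])
    cs,_=cv2.findContours(b,cv2.RETR_CCOMP,cv2.CHAIN_APPROX_NONE)
    for q in cs:
        if len(q)>15:
            e=cv2.fitEllipse(q);p=np.array(e[0])+[x0,y0]+.5
            print(n,len(q),p,e[1],"z.046",atz(f,p/[640,400],.046)[:2],"z.08",atz(f,p/[640,400],.08)[:2],"z.063",atz(f,p/[640,400],.063)[:2],"r",cv2.minAreaRect(q))
a=C["scene"]["image"];b=C["top"]["image"]
def crop(f,X,w=22):
    c=proj(f,np.array(X)).astype(int);print(c-w);return cv2.resize(f["image"][c[1]-w:c[1]+w,c[0]-w:c[0]+w],(300,300),interpolation=cv2.INTER_CUBIC)
A=[[crop(f,X) for f in C.values()] for X in ([.43,-.356,.05],[.63,-.027,.09])]
cv2.imwrite("pics/crop2.png",np.vstack([np.hstack(r) for r in A])[:,:,::-1])
E
```

```text
scene comp [  10   14   46   46 1542] [214.4507 334.3878]
scene 157 [214.9905 334.5464] (46.07234573364258, 49.39653778076172) z.046 [ 0.4408 -0.3696] z.08 [ 0.4556 -0.394 ] z.063 [ 0.4482 -0.3818] r ((32.196556091308594, 36.858619689941406), (46.42242431640625, 42.27014923095703), 85.2363510131836)
scene 82 [213.718  329.1612] (19.46382713317871, 25.300756454467773) z.046 [ 0.4333 -0.3581] z.08 [ 0.4484 -0.383 ] z.063 [ 0.4408 -0.3705] r ((31.425312042236328, 33.21991729736328), (18.80937385559082, 26.474836349487305), 75.0685806274414)
top comp [ 10  14  38  36 647] [454.7388 237.0912]
top 95 [454.9025 237.7831] (31.122568130493164, 32.74867248535156) z.046 [ 0.4263 -0.3528] z.08 [ 0.4226 -0.3434] z.063 [ 0.4244 -0.3481] r ((28.40367317199707, 31.321102142333984), (28.44598960876465, 28.310531616210938), 61.69924545288086)
top 60 [454.2245 237.9142] (16.402236938476562, 17.363204956054688) z.046 [ 0.4259 -0.3508] z.08 [ 0.4222 -0.3415] z.063 [ 0.424  -0.3462] r ((27.379310607910156, 31.448272705078125), (18.198143005371094, 15.96979808807373), 68.19859313964844)
[190 304]
[434 214]
[322 201]
[319 140]
```

View pics/crop2.png

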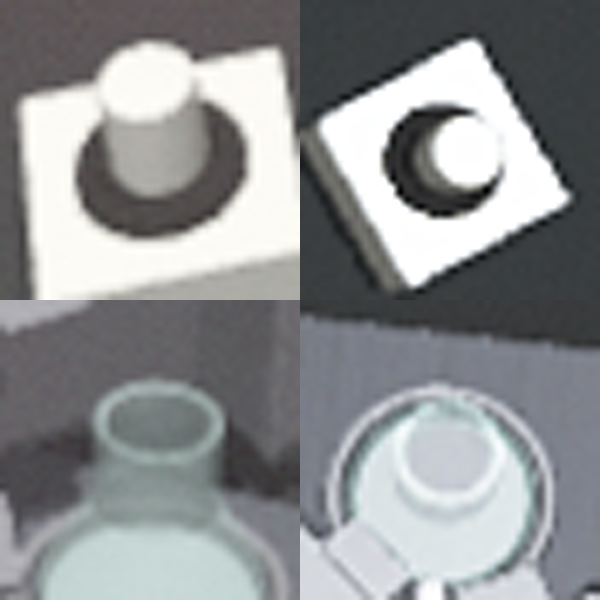

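Crop2 shows the knob top at (149,81) in scene and (467,151) in top. The flange is at (162,167) and (443,160), and the flask rim at (158,422) and (451,458). I'll convert these to world positions.

```bash
python3 - <<'E'
from h import *
import pickle
np.set_printoptions(precision=4,suppress=True)
C=pickle.load(open("c.pkl","rb"))
for n,p,z in [("scene",(211.85,315.9),.08),("top",(458.5,236.1),.08),("scene",(213.8,328.5),.046),("top",(455,237.5),.046),("scene",(345.2,218.9),.105),("top",(341.1,163.2),.105),("top",(339.6,168.9),.03)]:
    print(n,z,atz(C[n],np.array(p)/[640,400],z))
E
```

```text
scene 0.08 [ 0.4322 -0.3541  0.08  ]
top 0.08 [ 0.4274 -0.3535  0.08  ]
scene 0.046 [ 0.4328 -0.3565  0.046 ]
top 0.046 [ 0.4271 -0.3531  0.046 ]
scene 0.105 [ 0.6311 -0.0274  0.105 ]
top 0.105 [ 0.6244 -0.0266  0.105 ]
top 0.03 [ 0.6267 -0.0251  0.03  ]
```

Request:
{"op": "send_rows", "data": {"steps": [[0.04,-0.9,0,0],[0.04,-0.9,0,0],[0,0,-0.8,0],[0,0,-0.8,0],[0,0,-0.8,0],[0,0,-0.4,0],[0,0,-0.3,0],[0,0,-0.3,0],[0,0,-0.2,0],[0,0,0,0]]}}

```text
time_s: 5.38
tool_pos: [0.4302, -0.3533, 0.0509]
ee_rot: [[-0.983, 0.186, -0.0], [0.186, 0.983, 0.0], [0.0, 0.0, -1.0]]
ft_force: [-0.4, 0.9, 0.1]
opening: 0.0855
finger_force: 0.0
```

Request:
{"op": "send_rows", "data": {"steps": [[0,0,0,0],[0,0,0,0],[0,0,0,0],[0,0,0,0],[0,0,0,0],[0,0,0,0],[0,0,0,0],[0,0,0,0]], "fingers": 1}}

```text
time_s: 6.38
tool_pos: [0.4305, -0.3534, 0.0518]
ee_rot: [[-0.983, 0.186, 0.001], [0.186, 0.983, -0.0], [-0.001, -0.0, -1.0]]
ft_force: [-2.1, 1.5, 6.8]
opening: 0.0266
finger_force: 58.5
```

Request:
{"op": "send_rows", "data": {"steps": [[0,0,0.4,0],[0,0,0.8,0],[0,0,0.8,0],[0,0,0.8,0],[0,0,0.8,0],[0.4,0.66,0,0],[0.4,0.66,0,0],[0.4,0.66,0,0],[0.4,0.66,0,0],[0.4,0.66,0,0],[0.4,0.66,0,0],[0.4,0.66,0,0],[0.4,0.66,0,0],[0.4,0.66,0,0],[0.36,0.6,0,0],[0,0,-0.5,0],[0,0,-0.2,0],[0,0,0,0],[0,0,0,0]]}}

```text
time_s: 8.75
tool_pos: [0.6286, -0.0269, 0.1974]
ee_rot: [[-0.982, 0.187, 0.001], [0.187, 0.982, -0.0], [-0.001, 0.0, -1.0]]
ft_force: [0.2, 0.2, -1.0]
opening: 0.0269
finger_force: 59.1
```

```bash
python3 - <<'E'
from h import *
np.set_printoptions(precision=4,suppress=True)
o=monitor.get_obs();print(o["tool_pos"],o["opening"],o["finger_force"])
r=[]
for n in("scene","top"):
    f=cams.grab_frame(n)
    c=proj(f,np.array([.628,-.027,.13])).astype(int);w=30;print(n,c-w)
    r.append(cv2.resize(f["image"][c[1]-w:c[1]+w,c[0]-w:c[0]+w],(400,400),interpolation=cv2.INTER_CUBIC))
cv2.imwrite("pics/crop3.png",np.hstack(r)[:,:,::-1])
E
```

```text
[ 0.6286 -0.0269  0.1974] 0.02686722735749799 59.10284399986267
scene [314 180]
top [311 129]
```

View pics/crop3.png

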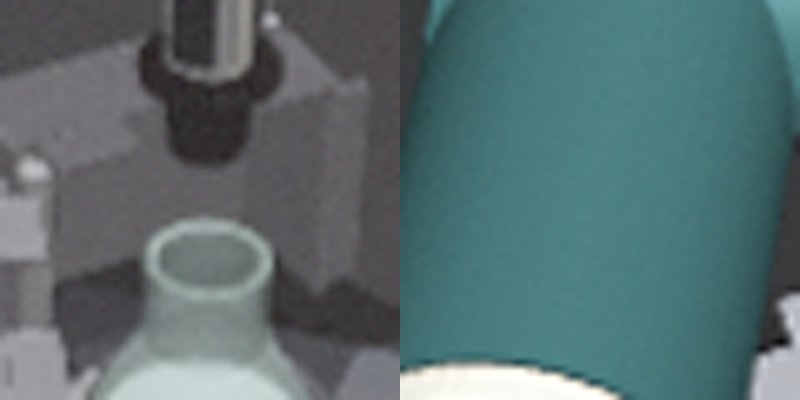

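```bash
python3 - <<'E'
from h import *
import pickle
np.set_printoptions(precision=4,suppress=True)
f=pickle.load(open("c.pkl","rb"))["scene"]
for p,z in [((211,60),.1856),((208,140),.1556),((208.5,260),.105)]:
    print(atz(f,(np.array(p)/6.667+[314,180])/[640,400],z))
E
```

```text
[ 0.6278 -0.0211  0.1856]
[ 0.6289 -0.026   0.1556]
[ 0.6313 -0.0277  0.105 ]
```

Request:
{"op": "send_rows", "data": {"steps": [[0.03,-0.01,-0.2,0],[0,0,-0.2,0],[0,0,-0.2,0],[0,0,-0.2,0],[0,0,-0.2,0],[0,0,-0.2,0],[0,0,0,0]]}}

```text
time_s: 9.72
tool_pos: [0.6295, -0.0268, 0.1354]
ee_rot: [[-0.983, 0.186, -0.001], [0.186, 0.983, -0.0], [0.001, -0.0, -1.0]]
ft_force: [0.8, 0.5, -0.7]
opening: 0.0263
finger_force: 59.1
```

Request:
{"op": "send_rows", "data": {"steps": [[0,0,-0.1,0],[0,0,-0.1,0],[0,0,-0.08,0],[0,0,-0.06,0],[0,0,0,0]]}}

```text
time_s: 10.35
tool_pos: [0.6297, -0.0269, 0.119]
ee_rot: [[-0.983, 0.186, -0.0], [0.186, 0.983, -0.0], [0.0, -0.0, -1.0]]
ft_force: [0.9, -0.1, -0.4]
opening: 0.0262
finger_force: 59.1
```

Request:
{"op": "send_rows", "data": {"steps": [[0,0,-0.03,0],[0,0,-0.03,0],[0,0,0,0]]}}

```text
time_s: 10.72
tool_pos: [0.6301, -0.0267, 0.1168]
ee_rot: [[-0.983, 0.186, 0.001], [0.186, 0.983, 0.0], [-0.001, 0.0, -1.0]]
ft_force: [-1.3, 2.3, 8.3]
opening: 0.0264
finger_force: 59.9
```

Request:
{"op": "send_rows", "data": {"steps": [[0,0,0,0],[0,0,0,0],[0,0,0,0],[0,0,0,0],[0,0,0,0],[0,0,0,0]], "fingers": -0.15}}

```text
time_s: 11.48
tool_pos: [0.6298, -0.0269, 0.1163]
ee_rot: [[-0.983, 0.186, 0.0], [0.186, 0.983, -0.0], [-0.0, -0.0, -1.0]]
ft_force: [0.4, 0.5, -0.7]
opening: 0.0492
finger_force: 0.0
```

Request:
{"op": "send_rows", "data": {"steps": [[0,0,0.1,0],[0,0,0.2,0],[0,0,0.4,0],[0,0,0.8,0],[0,0,0.4,0],[-0.4,1,0,0],[-0.4,1,0,0],[-0.4,1,0,0],[0,0,0,0]]}}

```text
time_s: 12.6
tool_pos: [0.5684, 0.1278, 0.2117]
ee_rot: [[-0.984, 0.18, -0.0], [0.18, 0.984, 0.002], [0.001, 0.002, -1.0]]
ft_force: [0.8, -1.1, 0.0]
opening: 0.049
finger_force: 0.0
```

```bash
python3 - <<'E'
from h import *
np.set_printoptions(precision=4,suppress=True)
o=monitor.get_obs();print(o["tool_pos"],o["time_s"])
r=[]
for n in("scene","top"):
    f=cams.grab_frame(n)
    c=proj(f,np.array([.61,-.027,.1])).astype(int);w=45;print(n,c-w)
    r.append(cv2.resize(f["image"][c[1]-w:c[1]+w,c[0]-w:c[0]+w],(400,400),interpolation=cv2.INTER_CUBIC))
cv2.imwrite("pics/crop4.png",np.hstack(r)[:,:,::-1])
def R(a): return np.array([[np.cos(a),-np.sin(a)],[np.sin(a),np.cos(a)]])
H=np.array([.565,-.018]);yaw=np.radians(-7.5)
for s,th0 in((1,.85),(-1,1.15)):
    print("side",s)
    for th in [th0,.9,.75,.6,.45,.3,.2,.1,.05,0]:
        if th<=th0:
            d=14.5*np.cos(th)+11*np.sin(th)
            print(th,H+R(yaw+s*th)@np.array([.095,s*(.06+d/1000)]),"normal",R(yaw+s*th)@np.array([0,s]))
E
```

```text
[0.5684 0.1278 0.2117] 12.6
scene [291 174]
top [296 123]
side 1
0.85 [0.5852 0.1031] normal [-0.6587  0.7524]
0.75 [0.597  0.1007] normal [-0.5803  0.8144]
0.6 [0.6144 0.0947] normal [-0.4521  0.892 ]
0.45 [0.6308 0.0857] normal [-0.3137  0.9495]
0.3 [0.6457 0.074 ] normal [-0.1683  0.9857]
0.2 [0.6545 0.0648] normal [-0.069   0.9976]
0.1 [0.6623 0.0546] normal [0.0309 0.9995]
0.05 [0.6658 0.0491] normal [0.0808 0.9967]
0 [0.6689 0.0435] normal [0.1305 0.9914]
side -1
1.15 [ 0.5194 -0.1308] normal [-0.9583 -0.2859]
0.9 [ 0.5472 -0.1394] normal [-0.8578 -0.514 ]
0.75 [ 0.5652 -0.141 ] normal [-0.7713 -0.6365]
0.6 [ 0.5835 -0.1396] normal [-0.6675 -0.7446]
0.45 [ 0.6017 -0.1352] normal [-0.5488 -0.836 ]
0.3 [ 0.6191 -0.1277] normal [-0.4177 -0.9086]
0.2 [ 0.63   -0.1211] normal [-0.3249 -0.9458]
0.1 [ 0.6402 -0.1133] normal [-0.2289 -0.9735]
0.05 [ 0.645  -0.1089] normal [-0.1799 -0.9837]
0 [ 0.6495 -0.1043] normal [-0.1305 -0.9914]
```

View pics/crop4.png

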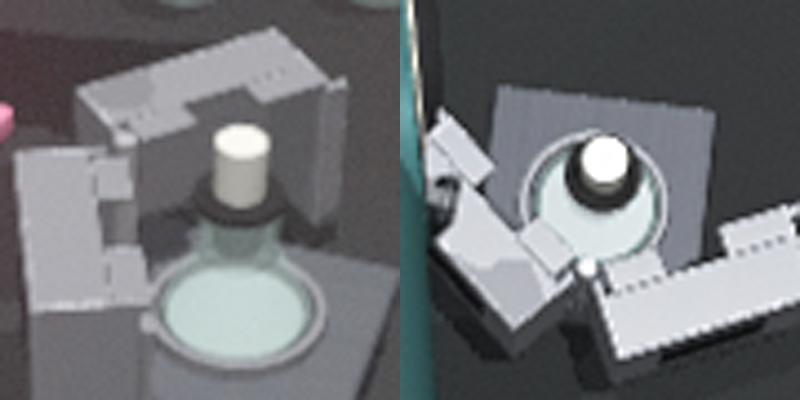

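Crop4 shows the flange sitting on the rim at (240,200) and the knob upright, so the stopper is home. The tool is clear and stands outside the left half, so I'll close the fingers and go down.

Request:
{"op": "send_rows", "data": {"steps": [[0,0,0,0],[0,0,0,0],[0,0,0,0],[0,0,0,0],[0,0,-0.5,0],[0,0,-0.7,0],[0,0,-0.7,0],[0,0,-0.4,0],[0,0,-0.24,0],[0,0,0,0]], "fingers": 1}}

```text
time_s: 13.95
tool_pos: [0.5699, 0.1231, 0.0842]
ee_rot: [[-0.983, 0.186, -0.0], [0.186, 0.983, -0.0], [0.0, -0.0, -1.0]]
ft_force: [0.2, 0.1, 0.3]
opening: 0.0003
finger_force: 0.0
```

Request:
{"op": "send_rows", "data": {"steps": [[0.15,-0.2,0,0],[0.15,-0.2,0,0],[0.12,-0.03,0,0],[0.12,-0.03,0,0],[0.17,-0.06,0,0],[0.17,-0.06,0,0],[0.16,-0.09,0,0],[0.16,-0.09,0,0],[0.15,-0.12,0,0],[0.15,-0.12,0,0],[0.09,-0.09,0,0],[0.09,-0.09,0,0],[0.08,-0.1,0,0],[0.08,-0.1,0,0],[0,0,0,0]]}}

```text
time_s: 15.82
tool_pos: [0.6621, 0.0535, 0.0843]
ee_rot: [[-0.982, 0.186, 0.0], [0.186, 0.982, -0.0], [-0.0, -0.0, -1.0]]
ft_force: [-1.1, -0.5, 0.6]
opening: 0.0002
finger_force: 0.1
```

Request:
{"op": "send_rows", "data": {"steps": [[0.03,-0.06,0,0],[0.03,-0.06,0,0],[0.03,-0.06,0,0],[0,0,0,0]]}}

```text
time_s: 16.32
tool_pos: [0.6662, 0.0486, 0.0849]
ee_rot: [[-0.983, 0.183, -0.0], [0.183, 0.983, 0.004], [0.001, 0.004, -1.0]]
ft_force: [-7.0, 15.2, 12.6]
opening: -0.0003
finger_force: 9.0
```

Request:
{"op": "send_rows", "data": {"steps": [[0.0,-0.06,0,0],[0,-0.04,0,0],[0,0,0,0],[0,0,0,0]]}}

```text
time_s: 16.82
tool_pos: [0.6664, 0.047, 0.0853]
ee_rot: [[-0.984, 0.18, 0.0], [0.18, 0.984, 0.007], [0.001, 0.007, -1.0]]
ft_force: [-8.3, 30.0, 16.6]
opening: 0.0
finger_force: 45.3
```

```bash
python3 - <<'E'
from h import *
r=[]
for n in("scene","top"):
    f=cams.grab_frame(n)
    c=proj(f,np.array([.61,-.027,.1])).astype(int);w=45
    r.append(cv2.resize(f["image"][c[1]-w:c[1]+w,c[0]-w:c[0]+w],(400,400),interpolation=cv2.INTER_CUBIC))
cv2.imwrite("pics/crop5.png",np.hstack(r)[:,:,::-1])
E
```

```text
(no output)
```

View pics/crop5.png

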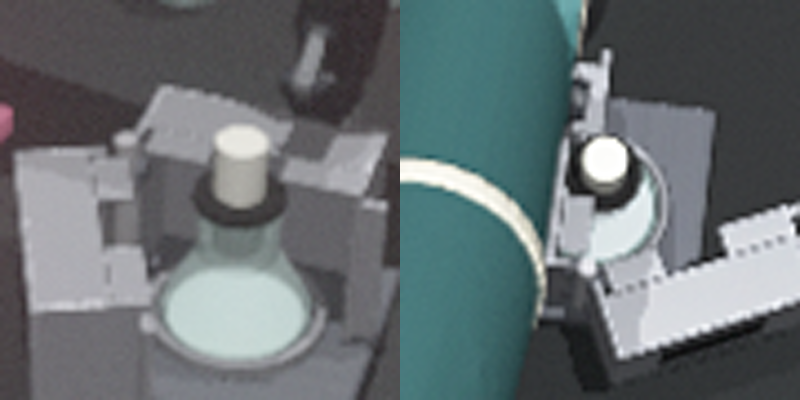

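The left half is shut along the dock's x axis. The stopper knob at (605,160) has not moved. Now the right half.

Request:
{"op": "send_rows", "data": {"steps": [[0,0.2,0,0],[0,0.6,0,0],[0,0,0.6,0],[0,0,0.8,0],[0,0,0.8,0],[0,0,0.4,0],[-0.57,-0.74,0,0],[-0.57,-0.74,0,0],[-0.57,-0.74,0,0],[-0.57,-0.74,0,0],[-0.57,-0.74,0,0],[-0.57,-0.74,0,0],[0,0,0,0]]}}

```text
time_s: 18.55
tool_pos: [0.4933, -0.1445, 0.2141]
ee_rot: [[-0.982, 0.19, -0.001], [0.19, 0.982, -0.0], [0.0, -0.0, -1.0]]
ft_force: [0.8, 1.0, 0.9]
opening: 0.0
finger_force: 0.0
```

Request:
{"op": "send_rows", "data": {"steps": [[0,0.08,-0.7,0],[0,0,-0.8,0],[0,0,-0.6,0],[0,0,-0.4,0],[0,0,-0.1,0],[0,0,0,0]]}}

```text
time_s: 19.3
tool_pos: [0.4955, -0.1377, 0.0844]
ee_rot: [[-0.983, 0.185, -0.0], [0.185, 0.983, -0.0], [0.0, -0.0, -1.0]]
ft_force: [0.9, 0.1, -0.9]
opening: 0.0001
finger_force: 0.0
```

Request:
{"op": "send_rows", "data": {"steps": [[0.24,0.07,0,0],[0.24,0.07,0,0],[0.19,-0.06,0,0],[0.19,-0.06,0,0],[0.19,-0.06,0,0],[0.18,-0.02,0,0],[0.18,-0.02,0,0],[0.18,0.01,0,0],[0.18,0.01,0,0],[0.18,0.05,0,0],[0.18,0.05,0,0],[0.17,0.08,0,0],[0.17,0.08,0,0],[0.11,0.07,0,0],[0.11,0.07,0,0],[0.1,0.08,0,0],[0.1,0.08,0,0],[0,0,0,0]]}}

```text
time_s: 21.55
tool_pos: [0.6402, -0.1123, 0.0842]
ee_rot: [[-0.983, 0.185, 0.0], [0.185, 0.983, 0.0], [-0.0, 0.0, -1.0]]
ft_force: [-0.5, -0.2, 0.3]
opening: -0.0
finger_force: 0.0
```

Request:
{"op": "send_rows", "data": {"steps": [[0.05,0.05,0,0],[0.05,0.05,0,0],[0.04,0.05,0,0],[0.02,0.05,0,0],[0,0,0,0]]}}

```text
time_s: 22.18
tool_pos: [0.648, -0.103, 0.0844]
ee_rot: [[-0.983, 0.186, 0.0], [0.186, 0.983, -0.0], [-0.001, -0.0, -1.0]]
ft_force: [1.3, -1.9, 2.2]
opening: 0.0001
finger_force: 1.3
```

Request:
{"op": "send_rows", "data": {"steps": [[0.02,0.06,0,0],[0.01,0.06,0,0],[0,0,0,0]]}}

```text
time_s: 22.55
tool_pos: [0.6491, -0.1003, 0.0852]
ee_rot: [[-0.982, 0.189, 0.001], [0.189, 0.982, -0.004], [-0.001, -0.003, -1.0]]
ft_force: [-4.6, -15.2, 10.8]
opening: -0.0002
finger_force: 8.8
```

Request:
{"op": "send_rows", "data": {"steps": [[0,0.06,0,0],[0,0.04,0,0],[0,0,0,0],[0,0,0,0]]}}

```text
time_s: 23.05
tool_pos: [0.6492, -0.0994, 0.0856]
ee_rot: [[-0.982, 0.191, 0.002], [0.191, 0.981, -0.008], [-0.004, -0.007, -1.0]]
ft_force: [-1.2, -34.3, 8.4]
opening: 0.0002
finger_force: 36.8
```

Request:
{"op": "send_rows", "data": {"steps": [[0,-0.2,0,0],[0,-0.6,0,0],[0,-0.2,0.5,0],[0,0,0.8,0],[0,0,0.8,0],[0,-0.7,0.4,0],[-0.5,-0.8,0,0],[-0.5,-0.8,0,0],[0,0,0,0]]}}

```text
time_s: 24.18
tool_pos: [0.597, -0.2604, 0.2096]
ee_rot: [[-0.982, 0.191, -0.0], [0.191, 0.982, -0.001], [0.0, -0.001, -1.0]]
ft_force: [0.2, 0.0, -0.5]
opening: 0.0002
finger_force: 0.0
```

```bash
python3 - <<'E'
from h import *
r=[]
for n in("scene","top"):
    f=cams.grab_frame(n)
    c=proj(f,np.array([.63,-.027,.12])).astype(int);w=33
    r.append(cv2.resize(f["image"][c[1]-w:c[1]+w,c[0]-w:c[0]+w],(400,400),interpolation=cv2.INTER_CUBIC))
cv2.imwrite("pics/crop6.png",np.hstack(r)[:,:,::-1])
E
```

```text
(no output)
```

View pics/crop6.png

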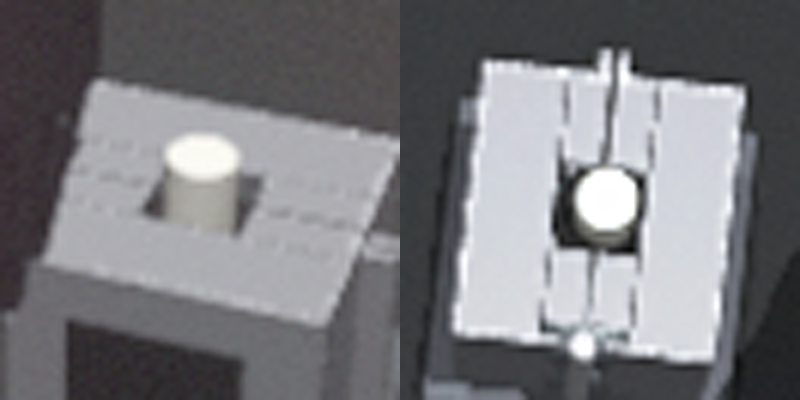

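```bash
python3 - <<'E'
from h import *
f=cams.grab_frame("top");g=cv2.cvtColor(f["image"],cv2.COLOR_RGB2GRAY)
c=proj(f,np.array([.63,-.027,.12])).astype(int);print(c,monitor.get_obs()["time_s"])
for y in range(c[1]-26,c[1]+22): print(y,g[y,c[0]-10:c[0]+14])
E
```

```text
[341 159] 24.325
133 [61 61 62 58 60 59 60 60 59 60 53 54 54 55 56 58 57 59 60 60 60 59 58 60]
134 [ 59  59  61  60  60  60  62  59  56  82 151 175  66 111 127  56  58  59
  57  60  59  61  57  60]
135 [ 59  56  58  58  57  59  58  56  55  94 184 207  79 161 184  59  58  58
  60  59  59  58  59  59]
136 [ 87  66  55  50  48  48  52  50  47 113 227 204 101 221 200  54  56  58
  59  58  57  58  60  58]
137 [188 199 189 235 209 159 147 142 132 129 232 203 108 233 206  36  51  56
  55  54  56  58  59  57]
138 [218 226 221 241 234 206 204 214 235 215 245 227 113 245 250 162 126  82
  72  56  52  47  46  48]
139 [209 210 210 202 187 210 212 219 233 227 237 218 109 239 247 219 213 188
 201 170 181 200 190 169]
140 [209 210 211 198 157 216 208 208 209 210 204 158 109 224 222 215 223 217
 220 177 227 228 225 220]
141 [210 208 211 199 154 219 210 208 210 210 201 132 114 219 210 208 209 211
 196 147 225 211 210 215]
142 [209 210 212 195 135 216 208 210 210 212 199 104 128 214 209 210 211 212
 194 136 221 210 210 210]
143 [210 209 214 203 132 212 210 210 210 214 194  86 156 216 209 211 209 214
 
[... 3135 characters left out ...]
 216 216 219 207 167 228 216 216 216 219 207 165 225 218
 217 217 216 217 216 216]
175 [194 220 216 217 218 217 220 210 159 224 217 218 217 217 205 156 230 218
 218 217 217 217 216 216]
176 [168 225 218 216 217 219 219 206 178 219 218 215 217 219 202 132 226 219
 218 218 217 216 218 218]
177 [160 232 220 217 218 218 215 200 198 219 218 219 218 221 212 137 222 219
 217 218 217 217 217 218]
178 [124 206 216 223 223 225 222 190 213 219 220 220 217 222 217 153 222 218
 217 217 218 217 218 218]
179 [ 82 140 164 195 202 186 189 184 187 176 195 217 226 227 220 161 221 218
 218 217 218 218 218 218]
180 [ 80  93  93 122 143 140 181 206 176 203 209 199 206 180 181 212 220 218
 218 217 219 218 218 219]
```

The top profile leaves a sliver at the mouth of about 1–2 mm, which is ambiguous. I'll squeeze the two lips together with the gripper from above, which also measures the gap.

Request:
{"op": "send_rows", "data": {"steps": [[0.374,0.757,0,0.1],[0.374,0.757,0,0.1],[0.374,0.757,0,0.1],[0.374,0.757,0,0.1],[0.374,0.757,0,0.1],[0.374,0.757,0,0],[0,0,0,0],[0,0,0,0]], "fingers": -0.15}}

```text
time_s: 25.32
tool_pos: [0.7114, -0.029, 0.2089]
ee_rot: [[-0.992, 0.125, -0.001], [0.125, 0.992, -0.0], [0.0, -0.0, -1.0]]
ft_force: [-0.5, -0.5, 0.0]
opening: 0.0493
finger_force: 0.0
```

```bash
python3 - <<'E'
from h import *
f=cams.grab_frame("scene");o=monitor.get_obs()
c=proj(f,np.array([.68,-.027,.14])).astype(int);w=50
im=f["image"].copy()
for z in (.21,.12):
    p=proj(f,np.array([*o["tool_pos"][:2],z])).round().astype(int);cv2.circle(im,tuple(int(v) for v in p),1,(255,0,0),-1)
cv2.imwrite("pics/crop7.png",cv2.resize(im[c[1]-w:c[1]+w,c[0]-w:c[0]+w],(500,500),interpolation=cv2.INTER_CUBIC)[:,:,::-1])
E
```

```text
(no output)
```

View pics/crop7.png

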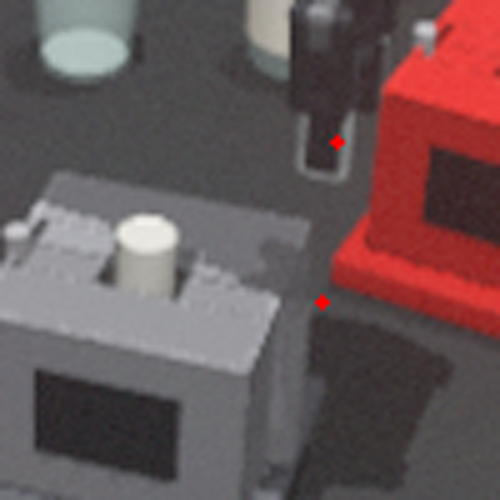

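The view is consistent: the lip line is at about (285,300) and the tool projects at (321,302), just outside the mouth. Next I'll go down and squeeze the lips.

Request:
{"op": "send_rows", "data": {"steps": [[-0.04,-0.08,-0.5,0],[0,0,-0.6,0],[0,0,-0.5,0],[0,0,-0.4,0],[0,0,-0.28,0],[0,0,0,0]]}}

```text
time_s: 26.12
tool_pos: [0.7092, -0.0339, 0.0945]
ee_rot: [[-0.992, 0.127, -0.001], [0.127, 0.992, -0.0], [0.001, -0.0, -1.0]]
ft_force: [0.4, -0.6, 1.5]
opening: 0.0489
finger_force: 0.0
```

Request:
{"op": "send_rows", "data": {"steps": [[0,0,0,0],[0,0,0,0],[0,0,0,0],[0,0,0,0],[0,0,0,0],[0,0,0,0],[0,0,0,0],[0,0,0,0]], "fingers": 1}}

```text
time_s: 27.12
tool_pos: [0.7103, -0.0319, 0.0964]
ee_rot: [[-0.992, 0.125, 0.002], [0.125, 0.992, 0.002], [-0.002, 0.002, -1.0]]
ft_force: [-0.1, 6.4, 5.4]
opening: 0.0101
finger_force: 58.6
```

The opening reads 10.1 mm. The reading is about 1.5 mm low (26.5 mm on the 28 mm knob), so the 6+6 mm lips are touching. I'll release and retreat.

Request:
{"op": "send_rows", "data": {"steps": [[0,0,0,0],[0,0,0,0],[0,0,0,0],[0,0,0,0],[0,0,0,0],[0,0,0,0]], "fingers": -0.15}}

```text
time_s: 27.88
tool_pos: [0.7095, -0.0337, 0.0952]
ee_rot: [[-0.992, 0.126, 0.0], [0.126, 0.992, -0.0], [-0.0, -0.0, -1.0]]
ft_force: [0.1, 0.6, 0.1]
opening: 0.049
finger_force: 0.0
```

Request:
{"op": "send_rows", "data": {"steps": [[0,0,0.3,0],[0,0,0.8,0],[0,0,0.8,0],[0,0,0.8,0],[0,-0.8,0.2,0],[-0.2,-0.9,0,0],[-0.4,-0.9,0,0],[-0.4,-0.9,0,0],[-0.4,-0.9,0,0],[-0.4,-0.5,0,0],[0,0,0,0],[0,0,0,0],[0,0,0,0]]}}

```text
time_s: 29.5
tool_pos: [0.6203, -0.2776, 0.2405]
ee_rot: [[-0.992, 0.125, 0.0], [0.125, 0.992, 0.0], [-0.0, 0.0, -1.0]]
ft_force: [-1.3, 0.6, -0.9]
opening: 0.0489
finger_force: 0.0
```

```bash
python3 - <<'E'
from h import *
print(monitor.get_obs()["tool_pos"])
r=[]
for n in("scene","top"):
    f=cams.grab_frame(n)
    c=proj(f,np.array([.63,-.027,.12])).astype(int);w=33
    r.append(cv2.resize(f["image"][c[1]-w:c[1]+w,c[0]-w:c[0]+w],(400,400),interpolation=cv2.INTER_CUBIC))
g=cv2.cvtColor(f["image"],cv2.COLOR_RGB2GRAY)
for y in (136,143,150): print(g[y,335:351])
cv2.imwrite("pics/crop8.png",np.hstack(r)[:,:,::-1])
E
```

```text
[ 0.62026938 -0.27758852  0.2404799 ]
[ 51  52  51  52  51  70 148 201 156 235 215  41  58  59  57  60]
[162 217 209 209 211 210 202 153 187 210 211 211 210 212 205 159]
[224 213 214 213 213 217 201 137 218 214 213 214 217 204 132 217]
```

View pics/crop8.png

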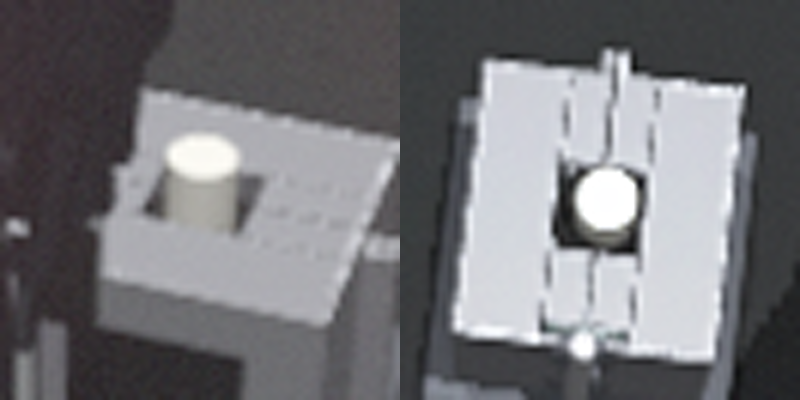

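Squeezing the lips closed the seam at (612,110): it is now as faint as the seams between the roof pieces. The knob stands upright in the notch and the robot touches nothing, so I'm handing in.

```bash
python3 -c "
from plant import arm
print(arm.finish_job())"
```

```text
the job is handed in; nothing more can be done
None
```

I handed the job in at about 29.7 s, but the hand-in returned no verdict: by the last pictures and force readings, the stopper is home and released, both jacket halves are shut edge to edge, and the robot touches nothing.

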